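Clamp the whetstone with the hex key

TASK

Take the hex key with the square red handle from its wooden stand, feel with light pressure through the round hole in the stone holder's cover for the hidden hex socket, and push the key fully home. Then turn it clockwise, a quarter turn or so at a time, letting go and taking a fresh grip between turns, until the jaw meets the whetstone and grips it, and then about a quarter turn more, no harder. Leave the key standing home in the socket, let go of it, and do not disturb the tin, the remote control or the spray bottle.

Things in the scene. Friction and masses are not known exactly. Their poses are not given: they have to be found in the camera images.
- key: steel key, 104 mm tall, 160 g, loose. Origin: centre of its lower tip; z up along the shaft. Tip: round cone 11 mm across at its flat end, 14 mm across 3 mm higher; then a hexagonal shaft 14 mm across flats (flats facing its +-x and every 60 deg) up to the handle. It starts upright in the stand, leaning 3 deg at most, turned any way
- key_grip (a point): centre of the key's handle, 94 mm above the tip: red plastic block, square from above, 30 x 30 mm with its flats facing the key's +-x and +-y, 20 mm high (84 to 104 mm above the tip)
- stand: fixed light wooden block 70 x 70 x 48 mm; an upright round hole 17.5 mm wide, 40 mm deep in the middle of its top holds the key. Origin: centre of its underside, on the bench
- holder: whetstone holder fixed to the bench. Origin: on the bench straight below the middle of the face of its fixed jaw (a dark block 66 mm wide reaching 32 mm above the bench at one end); z up; +x points along the stone to the moving jaw and the blue housing. Base plate 10 mm thick; the stone lies on it
- housing: blue box fixed at the holder's other end, 76 x 76 mm, its top 45 mm above the bench. Origin: 10 mm above the bench on the axis of its round top hole; z up. Inside is the spindle with the hex socket. Turned clockwise seen from above, the spindle drives the jaw towards the fixed jaw by 10 mm per full turn; its friction is about 0.12 N m and it stays where left
- hole (a point): centre of the round hole, 30 mm wide, in the 6 mm thick top of the housing. 8 mm below it (37 mm above the bench) the flat steel face of the spindle closes the whole hole from beneath. In it is the hex socket: 15.2 mm across flats, 18 mm deep, floor (and the tip of a fully home key) 19 mm above the bench. Unmeasured: it is up to 3.5 mm off in housing x and in y, at any angle
- jaw: moving jaw, dark block 60 mm wide, 20 mm high with a rubber face that looks to -x. Origin: middle of its face's lower edge; axes as the holder. At the start 152.8 to 154.5 mm from the fixed jaw. Once the stone is pushed against the fixed jaw it stops and further turning winds up its 5 N/mm spring (quarter turn = 2.5 mm = 12 N). The key has about 10 deg of play each way in the socket
- stone: whetstone 150 x 50 x 22 mm, 0.4 kg, grey below, brick-red above, loose in the holder, long side along the holder's x. Origin: centre of its underside
- tin: brass tin 64 mm wide, 42 mm high, bystander. Origin: centre of its underside.
- remote: black remote control 165 x 45 x 20 mm, bystander. Origin: centre of its underside.
- spray: green glass bottle with white cap, 52 mm wide, 130 mm tall, bystander. Origin: centre of its underside.
Not all that is in view belongs to the job. Of the things that look like the key, the middle-sized one is meant. There is more than one size of the stone; the one meant has the size given above.

How it is judged:
By the outcome, as a careful person would: the job done as asked, in the order asked, and still so for the second after the job is handed in, with the robot touching nothing.
It also fails if it takes over 72 s, if anything falls off the work surface, if the arm or the gripper's body presses on something with over 40 N, if the wrist force passes 120 N, or if a joint passes its speed limit or range.

ROBOT

A 6-joint arm with a two-finger parallel gripper is mounted at the origin on the work surface. World frame = base frame: x ahead of the robot, y to its left, z up, the work surface at z = 0. Lengths are in m, angles in rad, forces in N, time in s.
With the tool pointing down it reaches from about 0.35 to 0.85 m from the base axis. Payload 8.1 kg.
Tool frame: the origin (TCP) lies midway between the tips of the shut fingers; the grasp point (between the pads) lies 19 mm behind it (robot.grip_point_offset is the distance from the TCP to the grasp point, in m); z points along the fingers, y is the line along which they close (so a half turn about z gives the same grasp; the last joint's range is limited). The gripper opens to 93 mm and grips with 3 to 60 N. Pads are 15 mm wide; open, the fingers measure 128 mm over their backs; the gripper's body (75 mm by 188 mm) begins 65 mm behind the grasp point.
Start: joints at [1.087, 0.13, 1.488, -0, 1.523, -0.085], TCP at [0.233, 0.553, 0.219] pointing down, gripper open.
Joint ranges: [-2.96, 2.96], [-0.89, 2.26], [0.02, 2.5], [-1.34, 4.48], [0, 2.73], [-2.66, 2.66]. Speed limits (rad/s): [2.39, 2.39, 2.79, 3.14, 3.14, 3.14].

INTERFACE

Orientations are given as a rotation vector (axis times angle).
In Python, from plant import robot, read_camera, job gives the robot as it stands.
- The arm moves only by the shell command python3 -m inch 'ROWS' [FORCE]. ROWS is JSON, one flat list of numbers, 5 for each row, row after row: the shift along the world's x, y, z in mm, then the turn about the world's z in degrees, then the opening in per cent of the stroke, from 0 (shut) to 100 (fully open). In form: [dx, dy, dz, yaw, hand, dx, dy, dz, yaw, hand, ...]. A call has 1 to 10 rows; each row is the pose to reach, as a shift and turn from the pose commanded when the call began; what a row does not reach only later rows make up. A row lasts 1/12 s, in which the tool goes at most 41.7 mm and 7.16 degrees, less where a joint would pass 70% of its speed; a pose out of reach is approached as far as the arm can. A call with a gripper value outside its range is refused whole. The fingers move at their own pace and stop on an object; FORCE is the grip in N (left out, the last holds). Time passes only in rows, so rows that repeat a pose let the fingers close. It gives the time, the measured TCP pose, the force, the opening and the grip force at its end, in the units of the state.
- robot.read_state(): the state, without advancing time (a new reading comes with each control period).
- read_camera(name): name is "scene" or "top" or "wrist"; returns a dict with "image" (400x640x3 uint8, blue, green, red), "K" (3x3 intrinsics, pixels), "extrinsics" (4x4, takes a point from world to camera coordinates); the wrist camera has in their place "mount" (4x4, takes a point from camera to tool coordinates, whose origin is the TCP and whose axes are the flange's). Camera axes: x right, y down, z forward; pixel columns grow to the right and rows downward; lengths in m; the calibration is good to about 2 mm. A picture is of the moment at which its call begins: read the wrist's pose just before it. There is no depth.
- job.close_job(): hands the job in; it is judged then, once.
The state is a dict: "t": time; "q": joint angles; "dq": joint speeds; "joint_torque": joint torques, N m; "tool_pos": TCP position; "orientation": TCP orientation; "force": force on the tool from outside, world axes, zero at the start; "wrist_torque": the same for the moment, N m; "opening": finger opening in m; "gripper_force": force on a finger pad.
Only numpy, scipy, OpenCV 4.12 (cv2) and the standard library are available. Lean on these libraries where they do the work, as an engineer would, in place of code of your own. Each camera call takes 0.05 s, during which the arm holds its last target. There are 200 camera calls.

## Working session

There is one attempt and no reset: what is moved stays moved. The work goes in short steps, Python scripts to look and compute and a shell command to move; the robot and the scene stay as the last step left them, time stands still between calls to the robot, and variables do not carry over. Pictures are saved under pics/ and viewed, at most 10 in all, crops included, and the job is handed in when it is done.

```bash
mkdir -p pics; ls
cat > h.py <<'E'
import numpy as np,cv2
from scipy.spatial.transform import Rotation as R
from plant import robot,read_camera,job
def snap(n,f,crop=None,s=1):
    st=robot.read_state(); c=read_camera(n); im=c["image"]
    if crop: x0,y0,x1,y1=crop; im=im[y0:y1,x0:x1]
    cv2.imwrite(f,cv2.resize(im,None,fx=s,fy=s,interpolation=cv2.INTER_CUBIC)); 
    if n=="wrist":
        T=np.eye(4);T[:3,:3]=R.from_rotvec(st["orientation"]).as_matrix();T[:3,3]=st["tool_pos"]
        E=np.linalg.inv(T@np.array(c["mount"]))
    else: E=np.array(c["extrinsics"])
    np.savez("cal_"+f.split("/")[-1][:-4],K=c["K"],E=E,img=c["image"]); return c
def ray(cal,u,v,z):
    d=np.load("cal_%s.npz"%cal);E=d["E"];r=E[:3,:3].T@(np.linalg.inv(d["K"])@[u,v,1]);o=-E[:3,:3].T@E[:3,3]
    return o+r*(z-o[2])/r[2]
def proj(cal,p):
    d=np.load("cal_%s.npz"%cal);q=d["K"]@((d["E"]@np.append(p,1))[:3]);return q[:2]/q[2]
E
python3 - <<'E'
from h import *
snap("top","pics/top.png");snap("scene","pics/scene.png")
for n in("top","scene"):
    d=np.load(f"cal_{n}.npz");print(d["K"][0,0],(-d["E"][:3,:3].T@d["E"][:3,3]))
print(robot.read_state())
E
```

```text
pics
367.1705234419185 [ 0.42541793 -0.00370863  1.11354331]
460.31454452763916 [1.14075036 0.49637477 0.83444552]
{'t': 0.1, 'q': array([ 1.08660972e+00,  1.31088967e-01,  1.48915264e+00, -8.32083807e-07,
        1.52301283e+00, -8.54119208e-02]), 'dq': array([-0.00026889,  0.00057761, -0.00147823,  0.00038837, -0.0002948 ,
        0.00115177]), 'joint_torque': array([ 1.77050504e-03, -5.61338747e+01, -4.93098879e+01,  7.70953484e-02,
        2.89641065e-02, -2.90379194e-05]), 'tool_pos': array([0.23272107, 0.55247403, 0.21770011]), 'orientation': array([-6.22159058e-01, -3.07889393e+00,  2.50517292e-03]), 'force': array([-0.12266382,  0.38539751, -0.23237723]), 'wrist_torque': array([ 0.04291021,  0.00896521, -0.01195737]), 'gripper_force': 0.0, 'opening': 0.09306365076186819}
```

View pics/top.png

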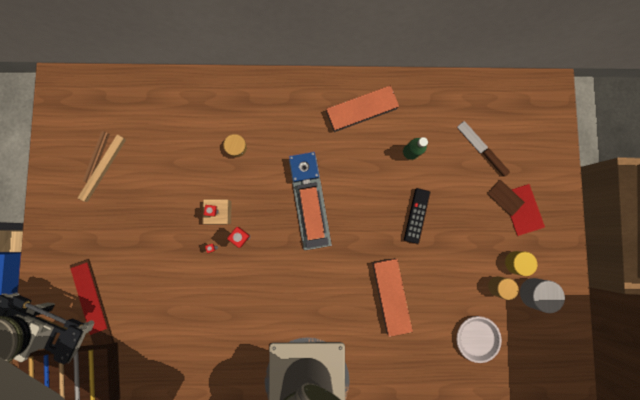

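View pics/scene.png

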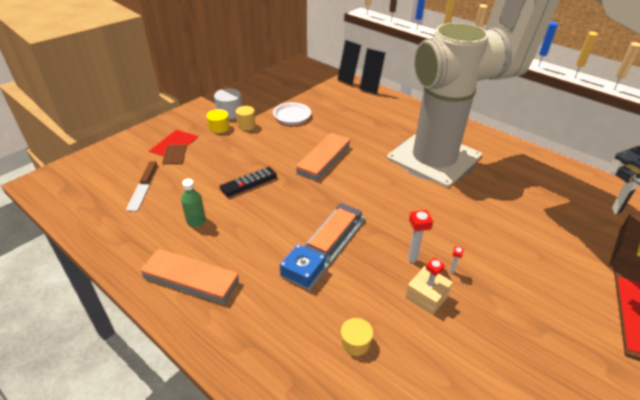

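The top view shows the stand key at about (209,211), its stand at (216,212), a large decoy at (237,237), a small one at (209,248), the housing at (304,167) and the tin at (234,146). The scene view agrees: the middle-sized key is the one in the stand, at (435,267). I'll enlarge both regions.

Run:
```python
import cv2,numpy as np
a=cv2.imread("pics/top.png");s=cv2.imread("pics/scene.png")
f=lambda im,x0,y0,w,h,k:cv2.resize(im[y0:y0+h,x0:x0+w],None,fx=k,fy=k,interpolation=cv2.INTER_CUBIC)
A=f(a,190,180,60,80,5);B=f(a,280,145,60,80,5);   # each 300x400
cv2.imwrite("pics/c1.png",np.hstack([A,B]))
cv2.imwrite("pics/c2.png",np.hstack([f(s,400,200,80,115,5),f(s,270,205,80,115,5)]))
```

```text
(no output)
```

View pics/c1.png

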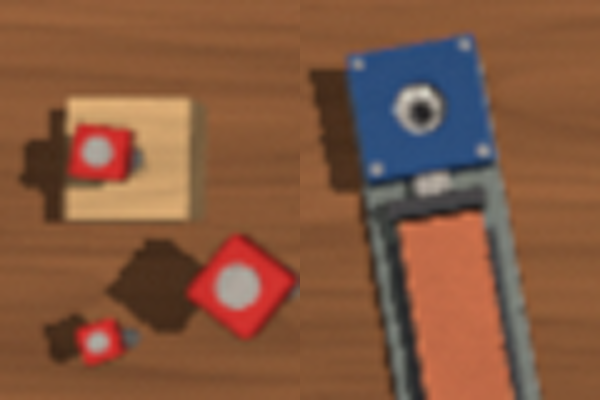

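The crop shows the handle corners at about (78,125), (135,130), (130,182) and (70,177), and the housing hole at (418,108). The housing is rotated roughly 9°.

Run:
```python
from h import *
A=lambda x,y:((x+.5)/5-.5+190,(y+.5)/5-.5+180)
B=lambda x,y:((x-300+.5)/5-.5+280,(y+.5)/5-.5+145)
q=[ray("top",*A(*p),.112) for p in[(78,125),(135,130),(130,182),(70,177)]]
print("key",ray("top",*A(98,152),.112),np.mean(q,0)); 
for i in range(4): d=q[(i+1)%4]-q[i];print(np.degrees(np.arctan2(d[1],d[0])),np.linalg.norm(d))
print("stand",np.mean([ray("top",*A(*p),.048) for p in[(67,97),(192,97),(192,220),(67,220)]],0))
print("hole",ray("top",*B(418,108),.045))
q=[ray("top",*B(*p),.045) for p in[(348,58),(472,36),(496,160),(370,183)]];print(np.mean(q,0))
for i in range(4): d=q[(i+1)%4]-q[i];print(np.degrees(np.arctan2(d[1],d[0])),np.linalg.norm(d))
st=robot.read_state();print(R.from_rotvec(st["orientation"]).as_matrix())
c=read_camera("wrist");print(c["mount"],c["K"])
print("tin",ray("top",234,146,.042))
```

```text
key [0.48605709 0.26852058 0.112     ] [0.48527182 0.2656529  0.112     ]
-94.81081320073073 0.03104985993993431
176.2159047019129 0.0283548080317021
85.42279897600585 0.03257461951956409
-6.854526887258867 0.0285012011348602
stand [0.4863559  0.26766525 0.048     ]
hole [0.62036517 0.01518766 0.045     ]
[0.61976155 0.01309822 0.045     ]
-79.3923325117031 0.07446903003038675
-169.03637519116106 0.0754718884850644
100.75080603388403 0.07524418772867753
10.375900561708837 0.07565902876318686
[[-9.21537424e-01  3.88288783e-01 -7.72806434e-04]
 [ 3.88289527e-01  9.21536260e-01 -1.47115619e-03]
 [ 1.40935705e-04 -1.65579813e-03 -9.99998619e-01]]
[[-4.50093766e-04 -9.62508665e-01 -2.71250561e-01  7.49429910e-02]
 [ 9.99999022e-01 -7.92483584e-04  1.15273122e-03  1.67081899e-03]
 [-1.32447541e-03 -2.71249776e-01  9.62508080e-01 -1.66359199e-01]
 [ 0.00000000e+00  0.00000000e+00  0.00000000e+00  1.00000000e+00]] [[354.94274251   0.         319.06585145]
 [  0.         354.94274251 196.7812787 ]
 [  0.           0.           1.        ]]
tin [0.68029121 0.22042473 0.042     ]
```

View pics/c2.png

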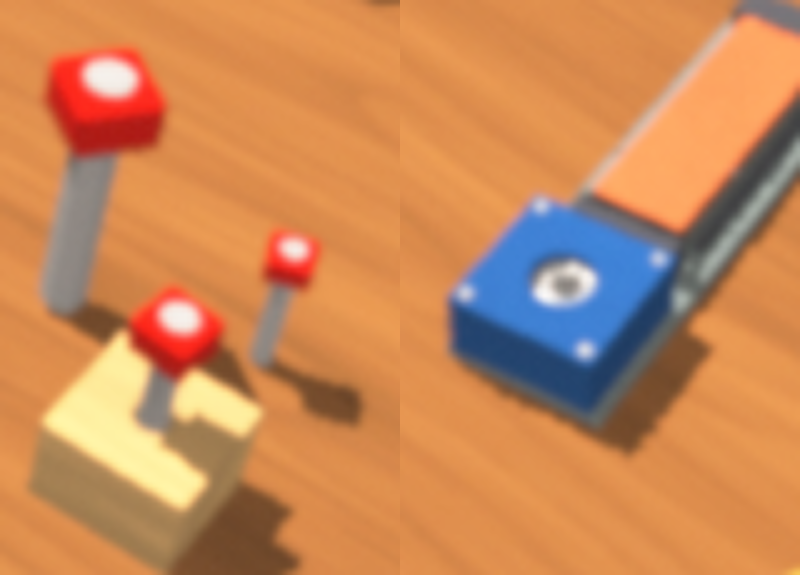

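Both views agree on which key and hole to use. Now I'll get the large decoy's height and the moves to look from.

```bash
python3 - <<'E'
from h import *
from scipy.optimize import least_squares
def tri(u,v): return least_squares(lambda p:np.r_[proj("top",p)-u,proj("scene",p)-v],[.48,.25,.1]).x
S=lambda x,y:((x+.5)/5-.5+400,(y+.5)/5-.5+200);S2=lambda x,y:((x-400+.5)/5-.5+270,(y+.5)/5-.5+205)
A=lambda x,y:((x+.5)/5-.5+190,(y+.5)/5-.5+180);B=lambda x,y:((x-300+.5)/5-.5+280,(y+.5)/5-.5+145)
print("big",tri(A(238,287),S(112,77)),"key",tri(A(98,152),S(180,317)),"small",tri(A(97,343),S(292,249)))
print("hole",tri(B(418,108),S2(565,283)))
E
python3 -m inch '[253,-285,0,18,60,253,-285,0,18,60,253,-285,0,18,60,253,-285,0,18,60,253,-285,0,18,60,253,-285,0,18,60,253,-285,0,18,60,253,-285,0,18,60,253,-285,0,18,60,253,-285,0,18,60]'
python3 -m inch '[0,0,0,0,60,0,0,0,0,60,0,0,0,0,60]'
python3 - <<'E'
from h import *
snap("wrist","pics/w1.png")
E
python3 -m inch '[134,-252,0,0,60,134,-252,-40,0,60,134,-252,-60,0,60,134,-252,-60,0,60,134,-252,-60,0,60,134,-252,-60,0,60,134,-252,-60,0,60,134,-252,-60,0,60,134,-252,-60,0,60,134,-252,-60,0,60]'
python3 -m inch '[0,0,0,0,60,0,0,0,0,60,0,0,0,0,60]'
python3 - <<'E'
from h import *
snap("wrist","pics/w2.png")
a=cv2.imread("pics/w1.png")[100:300,220:420];b=cv2.imread("pics/w2.png")[100:300,220:420]
cv2.imwrite("pics/w12.png",cv2.resize(np.hstack([a,b]),None,fx=2,fy=2,interpolation=cv2.INTER_CUBIC))
E
```

```text
big [0.41417341 0.18335482 0.14785796] key [0.48656812 0.26749039 0.11246795] small [0.38277624 0.27359387 0.07607757]
hole [0.6220147  0.01390123 0.04161561]
t: 0.98
tool_pos: [0.489, 0.2633, 0.2184]
orientation: [0.139, 3.137, -0.003]
force: [-0.2, 0.4, 1.0]
opening: 0.0557
gripper_force: 0.0
t: 1.23
tool_pos: [0.4851, 0.2688, 0.2184]
orientation: [-0.132, -3.138, -0.0]
force: [-0.1, 0.1, -0.0]
opening: 0.0555
gripper_force: 0.0
t: 2.12
tool_pos: [0.6196, 0.0175, 0.1585]
orientation: [-0.131, -3.138, -0.001]
force: [-0.7, -0.1, -0.0]
opening: 0.0556
gripper_force: 0.0
t: 2.37
tool_pos: [0.6199, 0.0176, 0.1595]
orientation: [0.129, 3.138, 0.0]
force: [0.3, 0.4, -0.2]
opening: 0.0557
gripper_force: 0.0
```

View pics/w12.png

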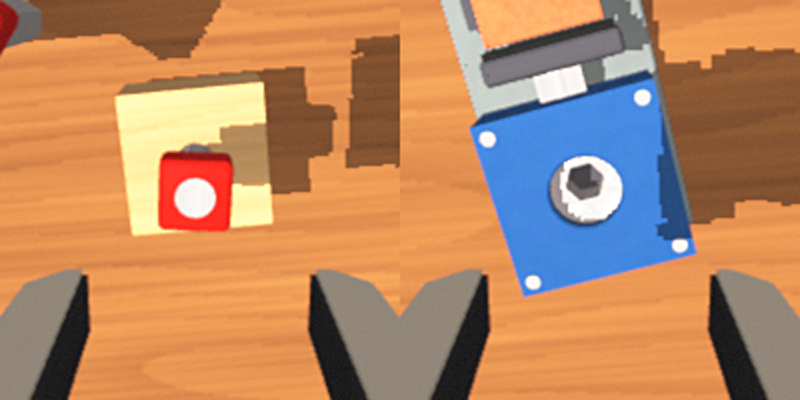

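This shows the handle on the left, with the white disc at about (195,198). On the right is the hole, with the hex socket at about (583,180). I'll enlarge both.

Run:
```python
import cv2,numpy as np
a=cv2.imread("pics/w1.png")[168:223,292:347];b=cv2.imread("pics/w2.png")[170:220,288:338]
cv2.imwrite("pics/z.png",np.hstack([cv2.resize(x,(400,400),interpolation=cv2.INTER_CUBIC) for x in(a,b)]))
```

```text
(no output)
```

View pics/z.png

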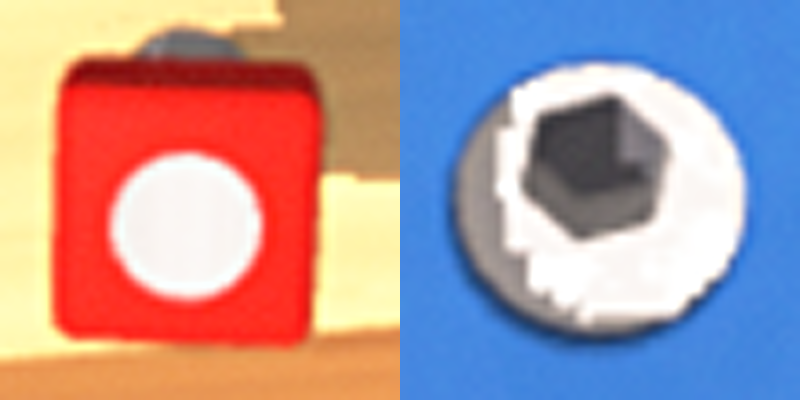

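The socket hexagon vertices are at about (613,95), (668,140), (657,208), (582,240), (525,190) and (540,113). The handle disc centre is at (187,226), and the handle edges are tilted by about 2°.

Run:
```python
from h import *
k1=400/55;k2=8
a=lambda x,y:((x+.5)/k1-.5+292,(y+.5)/k1-.5+168);b=lambda x,y:((x-400+.5)/k2-.5+288,(y+.5)/k2-.5+170)
print("key",ray("w1",*a(187,226),.112),ray("w1",*a(187,214),.112))
for p,q in[((62,100),(55,325)),((320,100),(310,335)),((70,337),(295,347)),((75,85),(305,90))]:
    d=ray("w1",*a(*q),.112)-ray("w1",*a(*p),.112);print(np.degrees(np.arctan2(d[1],d[0]))%90)
P=np.array([ray("w2",*b(*p),.037) for p in[(613,95),(668,140),(657,208),(582,240),(525,190),(540,113)]])
c=P.mean(0);d=P-c;an=np.degrees(np.arctan2(d[:,1],d[:,0]));print("socket",c,np.linalg.norm(d,axis=1),an%60,)
print("flat normals mod60",(np.degrees(np.angle(np.exp(6j*np.radians(an)).mean()))/6+30)%60)
print("hole",ray("w2",*b(603,200),.045))
q=np.array([ray("w2",220+x/2,100+y/2,.045) for x,y in[(487-400,139),(642-400,97),(680-400,245),(533-400,282)]]);print("screws mean",q.mean(0));
for i in range(4): e=q[(i+1)%4]-q[i];print(np.degrees(np.arctan2(e[1],e[0]))%90)
print(R.from_rotvec(robot.read_state()["orientation"]).as_matrix()[:,1])
```

```text
key [0.48914585 0.26886709 0.112     ] [0.48778002 0.26898461 0.112     ]
82.59567171694994
83.50646662700862
82.44451697889622
83.86050197608557
socket [0.62102815 0.01356935 0.037     ] [0.00769382 0.00787256 0.00785065 0.00842645 0.00813845 0.00818423] [42.80636146 45.03355538 48.10530092 43.71777186 45.10326676 42.23657773]
flat normals mod60 14.491152739261564
hole [0.62272671 0.01412027 0.045     ]
screws mean [0.62436792 0.01383434 0.045     ]
10.475312494186056
10.54235405965299
10.289715299912302
10.542618246953737
[8.26494490e-02 9.96578674e-01 1.19544995e-04]
```

```bash
python3 -m inch '[-132,252,10,-2,60,-132,252,10,-2,60,-132,252,10,-2,60,-132,252,10,-2,60,-132,252,10,-2,60,-132,252,10,-2,60,-132,252,10,-2,60,-132,252,10,-2,60,-132,252,10,-2,60,-132,252,10,-2,60]' >/dev/null
python3 - <<'E'
from h import *
for i in range(6):
    s=robot.read_state();print(np.round(s["tool_pos"],4),np.round(s["force"],1));c=read_camera("wrist")
snap("wrist","w3.png")
E
```

```text
[0.4879 0.268  0.1689] [-0.2 -0.6 -1. ]
[0.4883 0.2674 0.1688] [0.3 0.  0.7]
[0.4885 0.267  0.1687] [ 0.  -0.6  1. ]
[0.4886 0.2669 0.1686] [-0.3  0.7 -0.6]
[0.4886 0.2668 0.1685] [ 0.1  0.1 -0.9]
[0.4885 0.2669 0.1686] [ 0.4 -0.1 -0.5]
```

```bash
python3 -m inch '[0,0,-20,0,60,0,0,-45,0,60,0,0,-70,0,60,0,0,-86,0,60,0,0,-86,0,60,0,0,-86,0,60,0,0,-86,0,30,0,0,-86,0,10,0,0,-86,0,10,0,0,-86,0,10]' 30
python3 -m inch '[0,0,0,0,10,0,0,0,0,10,0,0,0,0,10,0,0,0,0,10,0,0,0,0,10]' 30
```

```text
t: 4.43
tool_pos: [0.4888, 0.2683, 0.084]
orientation: [0.188, 3.134, 0.002]
force: [0.4, -0.1, 0.1]
opening: 0.0337
gripper_force: 0.0
t: 4.85
tool_pos: [0.4887, 0.2682, 0.0836]
orientation: [0.187, 3.134, 0.001]
force: [-0.1, -0.8, 5.4]
opening: 0.0298
gripper_force: 30.0
```

```bash
python3 -m inch '[0,0,15,0,10,0,0,30,0,10,0,0,50,0,10,0,0,70,0,10,0,0,80,0,10,0,0,80,0,10]'
python3 -m inch '[30,-57,0,-2,10,60,-115,0,-5,10,95,-180,0,-8,10,120,-230,0,-8,10,133,-254,0,-8,10,133,-254,0,-8,10,133,-254,0,-8,10,133,-254,0,-8,10,133,-254,-10,-8,10,133,-254,-20,-8,10]'
python3 -m inch '[0,0,-13,0,10,0,0,-13,0,10,0,0,-13,0,10,0,0,-13,0,10]'
python3 - <<'E'
from h import *
snap("wrist","pics/w4.png"); s=robot.read_state();print(s["tool_pos"],s["force"])
im=cv2.imread("pics/w4.png")[100:300,220:420];t=cv2.imread("pics/top.png")
snap("scene","pics/s4.png");c=cv2.imread("pics/s4.png")[200:320,240:360]
cv2.imwrite("pics/v4.png",np.hstack([cv2.resize(x,(400,400),interpolation=cv2.INTER_CUBIC) for x in(im,c)]))
E
```

```text
t: 5.35
tool_pos: [0.4894, 0.2686, 0.1653]
orientation: [0.187, 3.132, 0.003]
force: [0.0, -0.5, -1.4]
opening: 0.0299
gripper_force: 30.0
t: 6.18
tool_pos: [0.6206, 0.014, 0.1408]
orientation: [-0.407, -3.114, -0.001]
force: [-1.3, 1.4, -2.5]
opening: 0.0299
gripper_force: 30.0
t: 6.52
tool_pos: [0.6205, 0.0149, 0.1293]
orientation: [-0.404, -3.115, 0.0]
force: [0.4, -0.7, -1.3]
opening: 0.0297
gripper_force: 30.0
[0.62104792 0.01472909 0.12999484] [-0.55582981 -0.77551653 -1.21117244]
```

View pics/v4.png

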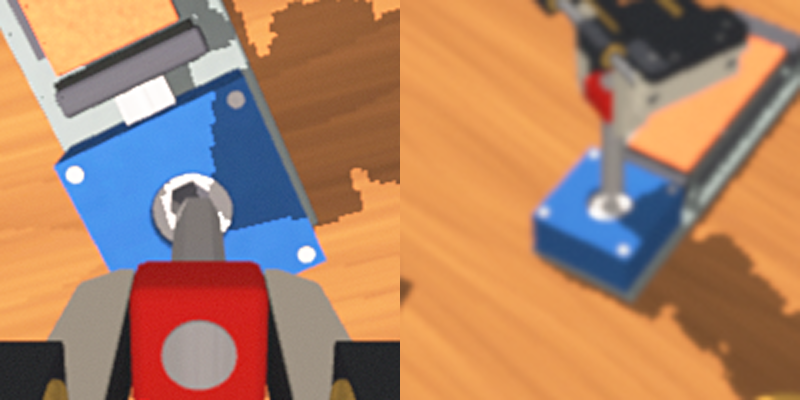

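On the left, the key tip is over the hole, just below the visible part of the socket at about (188,195). I'll take one enlarged crop to place the tip against the socket and see the flats.

Run:
```python
import cv2
a=cv2.imread("pics/w4.png")[180:235,285:345]
cv2.imwrite("pics/z4.png",cv2.resize(a,None,fx=10,fy=10,interpolation=cv2.INTER_CUBIC))
```

```text
(no output)
```

View pics/z4.png

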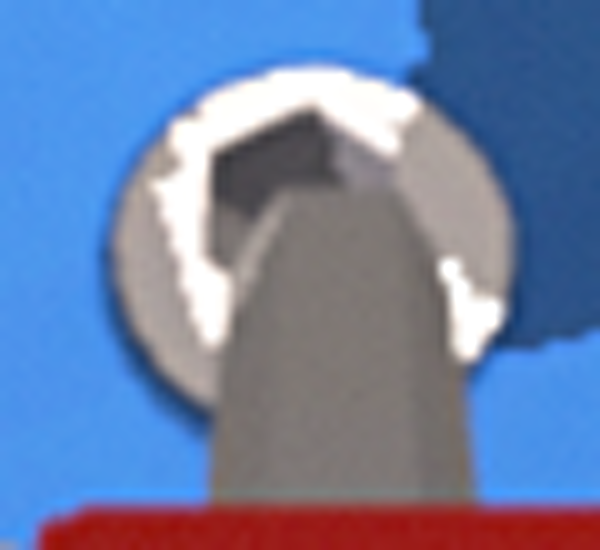

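The tip's near edge runs from (285,190) to (395,190). The shaft shows a flat face towards the camera, with an edge at x≈415, so the key's x is along tool x and it needs about +30° of yaw. Socket vertices visible are (315,108), (213,155), (213,262) and (395,165).

Run:
```python
from h import *
from scipy.optimize import least_squares
w=lambda x,y:((x+.5)/10-.5+285,(y+.5)/10-.5+180)
P=np.array([ray("w4",*w(*p),.037)[:2] for p in[(315,108),(213,155),(213,262),(395,165)]])
k1=8;b=lambda x,y:((x-400+.5)/8-.5+288,(y+.5)/8-.5+170)
P2=np.array([ray("w2",*b(*p),.037)[:2] for p in[(613,95),(668,140),(657,208),(582,240),(525,190),(540,113)]])
for p in(P,P2):
    def f(x):
        a=x[2]+np.radians(np.arange(6)*60);V=x[:2]+x[3]*np.c_[np.cos(a),np.sin(a)]
        return np.array([ (V-q)[np.argmin(((V-q)**2).sum(1))] for q in p]).ravel()
    r=least_squares(f,[.621,.0135,np.radians(44.5),.0085]);print("socket",r.x[:2],np.degrees(r.x[2])%60,r.x[3],r.cost)
d=np.load("cal_w4.npz");o=-d["E"][:3,:3].T@d["E"][:3,3]
for z in(.054,.056):
    n=ray("w4",*w(340,187),z);u=(n-o)[:2];u/=np.linalg.norm(u);print("near",n,"tip",n[:2]+.0055*u,"tool x",R.from_rotvec(robot.read_state()["orientation"]).as_matrix()[:2,0])
print(ray("w4",*w(310,232),.045))
```

```text
socket [0.62145432 0.01345795] 42.620935217838735 0.008077032903029519 2.1150300733064784e-07
socket [0.62102815 0.01356935] 44.48540839754234 0.00802321433385955 3.9688989340805636e-07
near [0.6155183  0.01776021 0.054     ] tip [0.62083497 0.016352  ] tool x [-0.96685722  0.25531491]
near [0.61496595 0.01790651 0.056     ] tip [0.62028261 0.0164983 ] tool x [-0.96685722  0.25531491]
[0.6207733  0.01408185 0.045     ]
```

```bash
python3 -m inch '[1,-2,0,7,10,1,-2,0,14,10,1,-2,0,21,10,1,-2,0,28,10,1,-2,-4,30,10,1,-2,-8,30,10,1,-2,-12,30,10,1,-2,-15,30,10,1,-2,-15,30,10,1,-2,-15,30,10]'
python3 -m inch '[0,0,-1,0,10,0,0,-2,0,10,0,0,-2,0,10]'
python3 -m inch '[0,0,-1,0,10,0,0,-2,0,10,0,0,-2,0,10]'
```

```text
t: 7.45
tool_pos: [0.6217, 0.012, 0.1143]
orientation: [0.413, -3.114, -0.0]
force: [-0.2, -0.3, -1.2]
opening: 0.0296
gripper_force: 30.0
t: 7.7
tool_pos: [0.6219, 0.0119, 0.1126]
orientation: [0.414, -3.114, 0.0]
force: [-0.8, 0.0, -1.0]
opening: 0.0301
gripper_force: 30.0
t: 7.95
tool_pos: [0.6218, 0.0119, 0.1105]
orientation: [0.414, -3.114, 0.0]
force: [-1.2, -0.4, -0.4]
opening: 0.0299
gripper_force: 30.0
```

```bash
for i in 1 2; do python3 -m inch '[0,0,-1,0,10,0,0,-1,0,10,0,0,-1,0,10]'|grep -E 'pos|force'; done
python3 - <<'E'
from h import *
print(robot.read_state()["wrist_torque"])
E
```

```text
tool_pos: [0.6218, 0.0119, 0.1097]
force: [-1.9, -0.5, 0.8]
gripper_force: 30.0
tool_pos: [0.6222, 0.0119, 0.1093]
force: [-2.8, 1.4, 5.9]
gripper_force: 30.0
[-0.00563484  0.85748484  0.02672932]
```

The cone is about 3 mm inside the socket, with a side force of about -3 N in x. I'll yield towards -x and continue.

```bash
python3 -m inch '[-0.5,0,0,0,10,-1,0,0,0,10,-1,0,0,0,10]'|grep -E 'pos|force'
python3 -m inch '[0,0,-1,0,10,0,0,-1,0,10,0,0,-1,0,10]'|grep -E 'pos|force'
python3 - <<'E'
from h import *
print(robot.read_state()["wrist_torque"])
E
```

```text
tool_pos: [0.6215, 0.0119, 0.1092]
force: [-1.5, 0.3, 4.2]
gripper_force: 30.0
tool_pos: [0.6206, 0.012, 0.1068]
force: [-0.2, -0.3, -1.7]
gripper_force: 30.0
[ 0.12883054  0.04874732 -0.02061119]
```

It dropped in with the force gone, so I'll keep going down.

```bash
for i in 1 2; do python3 -m inch '[0,0,-1,0,10,0,0,-2,0,10,0,0,-2,0,10]'|grep -E 'pos|^force'; done
for i in 1; do python3 -m inch '[0,0,-1,0,10,0,0,-3,0,10,0,0,-3,0,10]'|grep -E 'pos|^force'; done
```

```text
tool_pos: [0.6206, 0.0119, 0.1048]
force: [-0.6, -0.7, -1.4]
tool_pos: [0.6207, 0.0119, 0.1032]
force: [-1.0, -0.5, -1.2]
tool_pos: [0.6207, 0.0119, 0.1001]
force: [-0.9, 0.5, -0.8]
```

```bash
python3 -m inch '[0,0,-1,0,10,0,0,-3,0,10,0,0,-3,0,10,0,0,-3,0,10]'|grep -E 'pos|^force'
for i in 1 2; do python3 -m inch '[0,0,-1,0,10,0,0,-1.5,0,10,0,0,-1.5,0,10]'|grep -E 'pos|^force'; done
```

```text
tool_pos: [0.6208, 0.0119, 0.0973]
force: [-1.1, -0.2, -2.2]
tool_pos: [0.6209, 0.0119, 0.096]
force: [-1.3, -0.2, -1.0]
tool_pos: [0.621, 0.012, 0.0947]
force: [-2.4, 0.2, 0.4]
```

```bash
for i in 1 2; do python3 -m inch '[0,0,-0.7,0,10,0,0,-1,0,10,0,0,-1,0,10]'|grep -E 'pos|^force'; done
```

```text
tool_pos: [0.6214, 0.012, 0.0947]
force: [-3.2, 0.2, 5.5]
tool_pos: [0.6221, 0.012, 0.0946]
force: [-4.3, 0.2, 8.2]
```

The key is home: the tip is at about 0.019 m and the floor pushes back with 5–8 N. I'll ease off and make the first clockwise turn.

```bash
python3 -m inch '[0,0,1.5,0,10,0,0,1.5,-7,10,0,0,1.5,-14,10,0,0,1.5,-21,10,0,0,1.5,-28,10,0,0,1.5,-35,10,0,0,1.5,-42,10,0,0,1.5,-45,10,0,0,1.5,-45,10]' 40
python3 - <<'E'
from h import *
print(robot.read_state()["wrist_torque"])
E
```

```text
t: 11.78
tool_pos: [0.6213, 0.0114, 0.0947]
orientation: [0.813, 3.034, -0.001]
force: [-2.0, -2.6, 3.5]
opening: 0.0293
gripper_force: 40.0
[-0.55398851  0.66538792  0.04417364]
```

```bash
python3 -m inch '[0,0,0,-7,10,0,0,0,-14,10,0,0,0,-21,10,0,0,0,-28,10,0,0,0,-35,10,0,0,0,-42,10,0,0,0,-45,10,0,0,0,-45,10]'
python3 - <<'E'
from h import *
print(robot.read_state()["wrist_torque"])
snap("wrist","pics/w5.png")
E
python3 -m inch '[0,0,0,0,60,0,0,0,0,60,0,0,0,0,60,0,0,0,0,60,0,0,0,0,60]'
python3 - <<'E'
from h import *
snap("wrist","pics/w6.png")
a=cv2.imread("pics/w5.png")[60:360,170:470];b=cv2.imread("pics/w6.png")[60:360,170:470]
cv2.imwrite("pics/v6.png",cv2.resize(np.hstack([a,b]),(800,400),interpolation=cv2.INTER_CUBIC))
E
```

```text
t: 12.45
tool_pos: [0.6209, 0.0113, 0.0947]
orientation: [1.911, 2.493, -0.002]
force: [-4.0, -3.6, 4.8]
opening: 0.0297
gripper_force: 40.0
[-0.78200979  1.217108    0.04150506]
t: 12.92
tool_pos: [0.6211, 0.0121, 0.094]
orientation: [1.908, 2.495, 0.0]
force: [0.5, 0.0, -0.0]
opening: 0.0549
gripper_force: 0.0
```

View pics/v6.png

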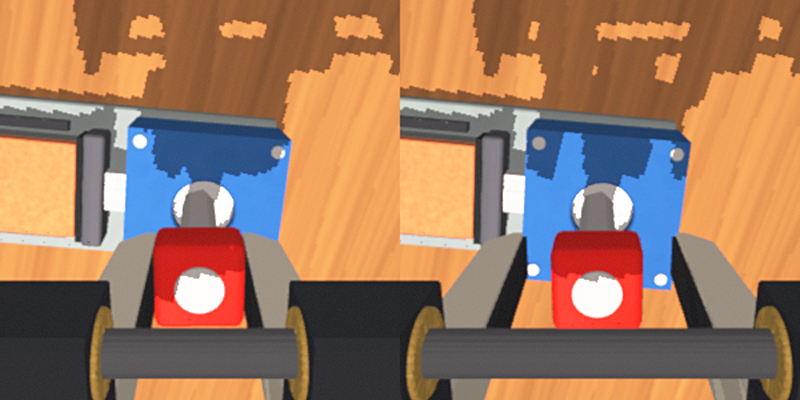

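The key stands home after release, and the handle is centred at about (597,296) in the right half. The jaw's block spans x≈478–503, just right of the stone. I'll write a jaw tracker relative to this view (θ=15°) and check how well the grip is centred.

```bash
cat >> h.py <<'E'
def track(f,ref="cal_w6.npz"):
    a=cv2.cvtColor(np.load(ref)["img"],6);b=cv2.cvtColor(np.load("cal_%s.npz"%f)["img"],6)
    out=[]
    for (x0,y0,x1,y1) in[(222,165,254,235),(252,238,276,268),(356,236,384,272)]: # jaw, two housing corners w/ screws
        t=a[y0:y1,x0:x1];s=b[y0-8:y1+8,x0-8:x1+8];k=8
        up=lambda i:cv2.resize(i,None,fx=k,fy=k,interpolation=cv2.INTER_CUBIC)
        r=cv2.matchTemplate(up(s),up(t),cv2.TM_CCOEFF_NORMED);_,m,_,l=cv2.minMaxLoc(r);out.append((round(l[0]/k-8,2),round(l[1]/k-8,2),round(m,3)))
    return out
E
python3 - <<'E'
from h import *
print(ray("w6",317.75,282,.123),robot.read_state()["tool_pos"]);print(track("w5"),track("w6"))
# gap stone/jaw in w6 : intensity profile along row 190..200
g=np.load("cal_w6.npz")["img"][185:200].mean(0);print(g[215:262].astype(int).tolist())
E
python3 -m inch '[0,0,0,7,60,0,0,0,14,60,0,0,0,21,60,0,0,0,28,60,0,0,0,35,60,0,0,0,42,60,0,0,0,49,60,0,0,0,56,60,0,0,0,63,60,0,0,0,70,60]' >/dev/null
python3 -m inch '[0,0,0,7,60,0,0,0,14,60,0,0,0,20,60,0,0,0,20,60,0,0,0,20,60,0,0,0,20,10,0,0,0,20,10,0,0,0,20,10,0,0,0,20,10,0,0,0,20,10]' 40
```

```text
[0.62206381 0.01206419 0.123     ] [0.62104488 0.01207323 0.09402596]
[(0.88, -1.38, 0.996), (-5.88, 8.0, 0.308), (8.0, 8.0, 0.298)] [(0.0, 0.0, 1.0), (0.0, 0.0, 1.0), (0.0, 0.0, 1.0)]
[[115, 190, 255], [116, 192, 255], [116, 190, 255], [113, 188, 255], [113, 186, 255], [114, 188, 255], [115, 190, 255], [116, 192, 255], [116, 192, 255], [108, 178, 255], [79, 128, 247], [52, 63, 99], [54, 55, 51], [55, 57, 57], [53, 57, 58], [58, 58, 59], [94, 88, 92], [127, 119, 125], [134, 127, 133], [134, 127, 134], [135, 128, 135], [136, 130, 136], [137, 130, 137], [137, 131, 137], [137, 133, 138], [137, 132, 138], [138, 131, 138], [138, 132, 139], [136, 130, 137], [128, 121, 128], [111, 105, 110], [86, 81, 85], [104, 104, 111], [167, 169, 175], [184, 184, 185], [189, 190, 192], [194, 195, 198], [197, 199, 201], [198, 200, 202], [197, 198, 201], [197, 199, 201], [196, 198, 200], [194, 196, 199], [194, 196, 198], [193, 195, 197], [191, 193, 195], [190, 194, 196]]
t: 14.63
tool_pos: [0.621, 0.0119, 0.0942]
orientation: [-0.413, 3.114, -0.0]
force: [0.9, -0.6, 0.5]
opening: 0.0297
gripper_force: 40.0
```

```bash
python3 -m inch '[0,0,0,-7,10,0,0,0,-14,10,0,0,0,-21,10,0,0,0,-28,10,0,0,0,-35,10,0,0,0,-42,10,0,0,0,-45,10,0,0,0,-45,10]'
python3 -m inch '[0,0,0,0,60,0,0,0,0,60,0,0,0,0,60,0,0,0,-7,60,0,0,0,-14,60,0,0,0,-21,60,0,0,0,-28,60,0,0,0,-35,60,0,0,0,-42,60,0,0,0,-45,60]' >/dev/null
python3 -m inch '[0,0,0,0,60,0,0,0,0,60,0,0,0,0,60]'
python3 - <<'E'
from h import *
snap("wrist","pics/w7.png");print(track("w7"))
g=np.load("cal_w7.npz")["img"][185:200].mean(0)[:,2];print(g[215:262].astype(int).tolist())
E
```

```text
t: 15.3
tool_pos: [0.6209, 0.0115, 0.0942]
orientation: [0.814, 3.034, -0.001]
force: [-0.8, -2.3, -0.2]
opening: 0.0298
gripper_force: 40.0
t: 16.38
tool_pos: [0.621, 0.012, 0.0941]
orientation: [1.906, 2.497, 0.0]
force: [-0.5, -0.6, 0.4]
opening: 0.0558
gripper_force: 0.0
[(-1.5, -0.38, 0.981), (-0.88, -0.25, 0.987), (1.0, -0.12, 0.96)]
[255, 255, 255, 255, 255, 255, 255, 255, 255, 154, 59, 55, 58, 53, 87, 123, 129, 133, 134, 135, 137, 137, 138, 138, 138, 138, 138, 133, 117, 92, 81, 168, 190, 195, 199, 203, 205, 204, 204, 203, 202, 202, 201, 201, 200, 198, 197]
```

```bash
python3 -m inch '[0,0,0,7,60,0,0,0,14,60,0,0,0,21,60,0,0,0,28,60,0,0,0,35,60,0,0,0,42,60,0,0,0,45,60,0,0,0,45,60,0,0,0,45,40,0,0,0,45,10]' 40 >/dev/null
python3 -m inch '[0,0,0,0,10,0,0,0,0,10,0,0,0,0,10,0,0,0,-7,10,0,0,0,-14,10,0,0,0,-21,10,0,0,0,-28,10,0,0,0,-35,10,0,0,0,-42,10,0,0,0,-45,10]'
python3 -m inch '[0,0,0,0,10,0,0,0,0,60,0,0,0,0,60,0,0,0,0,60,0,0,0,0,60,0,0,0,0,60]'
cat > m.py <<'E'
from h import *
def cross(p,t,i0):
    for i in range(i0,len(p)-1):
        if (p[i]-t)*(p[i+1]-t)<=0: return round(i+(t-p[i])/(p[i+1]-p[i]+1e-9),2)
def rep(f):
    im=np.load("cal_%s.npz"%f)["img"].astype(float);st=[];fr=[];bk=[];ho=[]
    for r in range(172,190,3):
        q=im[r:r+3].mean(0);p=q[:,2]
        a=cross(p,150,212);b=cross(p,95,int(a)+2);st.append(a);fr.append(b)
    for r in range(212,236,3):
        q=im[r:r+3].mean(0);ho.append(cross(q[:,0]/(q[:,2]+1),1.6,245))
    print(f,"stone",np.median(st),"jaw",np.median(fr),"housing",np.median([h for h in ho if h]),track(f)[0])
E
python3 - <<'E'
from m import *
snap("wrist","pics/w8.png")
for f in("w6","w7","w8"):rep(f)
E
```

```text
t: 18.1
tool_pos: [0.6208, 0.0115, 0.0942]
orientation: [1.918, 2.488, -0.001]
force: [-1.1, -1.6, 1.2]
opening: 0.0296
gripper_force: 40.0
t: 18.6
tool_pos: [0.621, 0.012, 0.0941]
orientation: [-1.908, -2.496, -0.0]
force: [-0.3, -0.6, -0.1]
opening: 0.0553
gripper_force: 0.0
w6 stone 225.81 jaw 231.2 housing 261.955 (0.0, 0.0, 1.0)
w7 stone 224.49 jaw 229.445 housing 262.12 (-1.5, -0.38, 0.981)
w8 stone 223.95499999999998 jaw 229.22 housing 262.1 (-1.75, -0.25, 0.98)
```

Run:
```python
from h import *
a=np.array([proj("w8",ray("w8",229,180,.030)+np.array([np.cos(np.radians(10.4)),np.sin(np.radians(10.4)),0])*k*1e-3) for k in(0,1.25)]);print(a[1]-a[0])
```

```text
[1.88197172 0.15208767]
```

Contact came about 5° into the last step: the jaw moved only 0.2 of an expected 1.9 px. That leaves about 40° already wound up, so 50° more after a fresh grip.

```bash
python3 -m inch '[0,0,0,0,10,0,0,0,0,10,0,0,0,0,10,0,0,0,0,10,0,0,0,0,10,0,0,0,-7,10,0,0,0,-14,10,0,0,0,-21,10,0,0,0,-28,10,0,0,0,-35,10]' 40
python3 -m inch '[0,0,0,-7,10,0,0,0,-14,10,0,0,0,-15,10,0,0,0,-15,10,0,0,0,-15,10,0,0,0,-15,60,0,0,0,-15,60,0,0,0,-15,60,0,0,0,-15,60,0,0,0,-15,60]'
python3 -m inch '[0,0,0,7,60,0,0,0,14,60,0,0,0,21,60,0,0,0,28,60,0,0,0,35,60,0,0,0,42,60,0,0,0,50,60,0,0,0,50,60,0,0,0,50,60,0,0,0,50,60]'
python3 - <<'E'
from m import *
snap("wrist","pics/w9.png")
rep("w9")
E
```

```text
t: 19.48
tool_pos: [0.6209, 0.0117, 0.0941]
orientation: [2.576, 1.798, -0.001]
force: [-0.1, -0.3, 0.7]
opening: 0.0299
gripper_force: 40.0
t: 20.32
tool_pos: [0.621, 0.012, 0.0941]
orientation: [-2.784, -1.455, -0.0]
force: [0.1, 0.3, -1.2]
opening: 0.0546
gripper_force: 0.0
t: 21.15
tool_pos: [0.621, 0.012, 0.0941]
orientation: [-1.914, -2.491, -0.0]
force: [-0.4, -1.2, 1.5]
opening: 0.0563
gripper_force: 0.0
w9 stone 223.815 jaw 229.23000000000002 housing 262.14 (-1.75, 0.0, 0.976)
```

The jaw has not moved any further, so it is gripping. I'll retreat straight up and take a last look.

```bash
python3 -m inch '[0,0,10,0,80,0,0,25,0,80,0,0,50,0,80,0,0,80,0,80,0,0,100,0,80,0,0,100,0,80,0,0,100,0,80,0,0,100,0,80]'
python3 - <<'E'
from h import *
snap("wrist","pics/w10.png");snap("scene","pics/s10.png")
a=cv2.imread("pics/w10.png")[100:300,220:420];b=cv2.imread("pics/s10.png")[170:370,240:440]
cv2.imwrite("pics/v10.png",cv2.resize(np.hstack([a,b]),(800,400),interpolation=cv2.INTER_CUBIC))
E
```

```text
t: 21.87
tool_pos: [0.6207, 0.012, 0.1938]
orientation: [-1.91, -2.494, 0.0]
force: [-0.1, -0.2, -1.1]
opening: 0.0746
gripper_force: 0.0
```

View pics/v10.png

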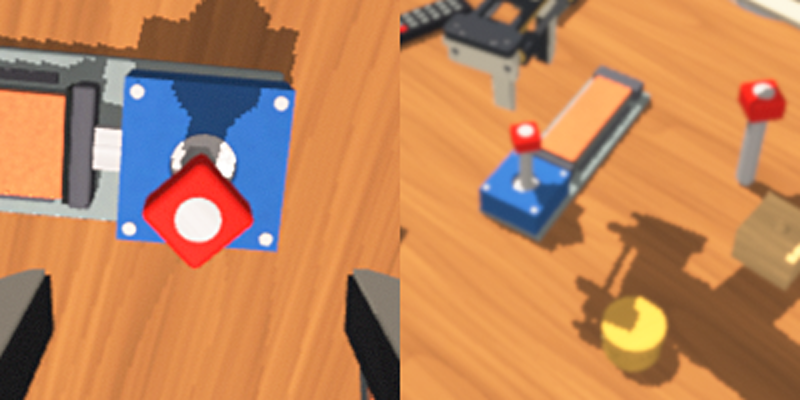

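The key stands home at (197,215) with its handle turned as expected. The jaw is against the stone, and the gripper is clear of everything. The tin has not moved.

```bash
python3 -c "
from plant import job
print(job.close_job())"
```

```text
the job is handed in; nothing more can be done
None
```

I handed the job in at about 22 s: the key is standing home in the socket and released, the jaw grips the stone, and I wound it about a quarter turn past contact (judged from the camera, give or take 10°).

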